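# Hold the amber tint cell in the light checker

### The job

The light checker's red shutter still covers the lamp: first slide it fully open by the tab on top. Then pick the amber cell out of the tray by its two frosted faces only, never letting the fingers touch its clear faces, and hold it still and upright in the light path, midway between lamp and sensor with its middle at beam height and its clear faces square to the light, touching nothing but the gripper. Finish while still holding it there, and leave the other two cells and the glue bottles where they stand.

Things in the scene. Friction and masses are not known exactly. Their poses are not given: they have to be found in the camera images.
- checker: Light checker, fixed: grey base 150 x 310 mm, 12 mm thick; black lamp housing (x -85 to +45 mm) on its +y side, white sensor housing (100 mm wide) with dark round aperture on its -y side, both 125 mm high. Gap between them y -65 to +67 mm. Origin under the base, below the light path's middle (yellow cross); x across the light, y from sensor to lamp. Left or right of the bench.
- light_path (a point): The middle of the light path: the point midway between lamp and sensor at beam height, 90 mm above the bench (78 mm above the base plate), with the checker's axes. The light runs level along its y axis. Nothing supports a cell here.
- shutter_tab (a point): Grip point of the red shutter's tab, which stands up above the lamp housing: 12 mm along x, 16 mm along y, top 175 mm above the bench. The point is on its middle line, 151 mm above the bench (24 mm below its top, 26 mm above the housing's top). Axes as the checker's; moves with the shutter.
- shutter (a joint): Shutter slide in m: 0 covers the lamp; it grows as the shutter slides towards the checker's own -x direction, to 0.045 at the stop (fully open). Stays where it is left; slides with about 2 N of friction.
- tray: Low wooden tray, fixed, 102 x 232 mm, floor 6 mm and rim 12 mm above the bench, on the other side of the bench from the checker. Three tint cells stand in a row along its y axis, 65 mm apart, colours in any order, clear faces looking roughly along the row, frosted faces across it. Origin: centre of its underside.
- amber_center (a point): The amber (orange-yellow) cast-resin tint cell, an upright block 64 mm tall, about 85 g. Its x axis runs through the two clear coloured faces (30 mm apart), y through the two milky-white frosted faces (32 mm apart; plates 4 mm thick, 26 mm wide along x, so the clear part, 24 mm wide in y, stands 2 mm proud of them at both ends), z up. This point is its centre, 32 mm above its underside.
- amber_cell: The same amber tint cell; origin at the centre of its underside, same axes.
- cherry_center (a point): The cherry-red tint cell, same make and size, not to be disturbed. Point at its centre, 32 mm up.
- green_center (a point): The dark green tint cell, same make and size, not to be disturbed. Point at its centre, 32 mm up.
- glue_a_mid (a point): Cream glue bottle with red nozzle, 44 mm across, 118 mm tall, at the back of the bench; point 60 mm up. Not to be disturbed.
- glue_b_mid (a point): A second glue bottle of the same kind; point 60 mm up. Not to be disturbed.
There are look-alikes about, which are no part of the job. Of the things that look like the amber_cell, the smallest one is meant.

How it is judged (in metres and radians):
On the way, in this order (a step that is already met when the one before it is completed fails the run):
1. the shutter is slid fully open (value of joint shutter above 0.038 m), for 0.2 s.
2. the amber cell is lifted out of the tray, held by both frosted faces (height (world z) of amber_center above 0.055 m and contact force between amber_cell and tray below 0.05 N and contact force between the fingers and amber_cell_c1 above 1 N and contact force between the fingers and amber_cell_c2 above 1 N), for 0.2 s.
At the end, for the whole second after the job is handed in: Shutter open over 38 of 45 mm; amber cell gripped by both frosted faces (over 1 N each), still, touching neither checker nor tray; centre within 7 mm across the light, 10 mm in height, 20 mm along it of the light path's middle; clear faces square to the light and cell upright within 0.17 rad (value of joint shutter above 0.038 m and x of amber_center in the frame of light_path between -0.007 and 0.007 m and y of amber_center in the frame of light_path between -0.02 and 0.02 m and z of amber_center in the frame of light_path between -0.01 and 0.01 m and angle between the x axis of amber_center and the y axis of light_path, either way round below 0.17 rad and angle between amber_center's own z axis and vertical below 0.17 rad and contact force between the fingers and amber_cell_c1 above 1 N and contact force between the fingers and amber_cell_c2 above 1 N and contact force between amber_cell and checker below 0.05 N and contact force between amber_cell and tray below 0.05 N and linear speed of amber_cell below 0.02 m/s); the arm keeps its last pose, push and grip.
It fails at once if the fingers touch the amber cell's clear faces (contact force between the fingers and amber_cell_c0 above 0.5 N).
It fails at once if another cell or a glue bottle is moved more than 25 mm or knocked over (distance of any of cherry_center, green_center, glue_a_mid, glue_b_mid from where it was at the start of the episode above 0.025 m).
It also fails if it takes over 54 s, if anything falls off the work surface, if the arm or the gripper's body presses on something with over 40 N, if the wrist force passes 120 N, or if a joint passes its speed limit or range.

### The arm

A 7-joint arm with a two-finger parallel gripper is mounted at the origin on the work surface. World frame = base frame: x ahead of the robot, y to its left, z up, the work surface at z = 0. Lengths are in mm, angles in rad, forces in N, time in s.
With the tool pointing down it reaches from about 400 to 925 mm from the base axis. Payload 5.6 kg.
Tool frame: the origin (TCP) lies on the centre line of the jaws, within the pads' length; the fingertips stand 17 mm ahead of it and the grasp point (between the pads) lies 2 mm behind it; z points along the fingers, x is the direction in which the jaws open and shut, and the axes are right-handed (so a half turn about z gives the same grasp; the last joint's range is limited). The gripper opens to 85 mm and grips with 20 to 120 N. Pads are 22 mm wide; open, the fingers measure 114 mm over their backs; the gripper's body (76 mm by 85 mm) begins 54 mm behind the grasp point. The pads swing forward as they close: fully open they stand 13 mm farther back than shut.
Start: joints at [1.225, 0.468, -0.012, 1.603, 0.006, 1.071, -0.056], TCP at [193.785, -620.447, 248.29] pointing down, gripper open.
Joint ranges: [-2.53, 2.53], [-0.31, 2.02], [-1.57, 1.55], [0.28, 2.44], [-1.29, 4.43], [0.15, 1.84], [-2.92, 2.92]. Speed limits (rad/s): [2.57, 2.57, 3.14, 3.14, 3.14, 3.14, 3.14].

### API

Orientations are given as a rotation vector (axis times angle).
In Python, from plant import monitor, optics, order gives the robot as it stands.
- The arm moves only by the shell command python3 -m pendant 'ROWS' [OPENING] [FORCE]. ROWS is JSON, a list of rows, each an object of numbers: "x", "y", "z": the shift along the tool's x, y, z in cm; "yaw": the turn about the tool's z in units of 5 degrees (1.0 is 5 degrees). In form: [{"x": .., "y": .., "z": .., "yaw": ..}, ...]. A call has 1 to 8 rows; each row is the pose to reach, as a shift and turn from the pose commanded when the call began, along the tool's axes at that moment; what a row does not reach only later rows make up. A row lasts 1/12 s, in which the tool goes at most 41.7 mm and 7.16 degrees, less where a joint would pass 70% of its speed; a pose out of reach is approached as far as the arm can. A call with a gripper value outside its range is refused whole. OPENING is the opening, from -1 (shut) to 1 (fully open), so that 0 is half open, set as the call begins (- or left out, the last holds). The fingers move at their own pace and stop on an object; FORCE is the grip in N (left out, the last holds). Time passes only in rows, so rows that repeat a pose let the fingers close. It gives the time, the measured TCP pose, the force and the opening at its end, in the units of the state.
- monitor.sense(): the state, without advancing time (a new reading comes with each control period).
- optics.get_image(name): name is "scene" or "top" or "wrist"; returns a dict with "frame" (480x640x3 uint8, red, green, blue), "depth" (480x640 float32, mm along the optical axis (not along the pixel's ray), 0 where there is no reading), "fx", "fy", "cx", "cy" (pixels), "distortion" ([k1, k2, p1, p2, k3] as OpenCV has them; the pictures are not rectified), "world_to_cam" (4x4, takes a point from world to camera coordinates). Camera axes: x right, y down, z forward; pixel columns grow to the right and rows downward; lengths in mm; the calibration is good to about 2 mm. A picture is of the moment at which its call begins.
- order.sign_off(): hands the job in, once; it reports no verdict.
The state is a dict: "time_s": time; "qpos": joint angles; "joint_velocities": joint speeds; "joint_torque": joint torques, N m; "eef_pos": TCP position; "eef_rot": TCP orientation; "wrist_force": force on the tool from outside, world axes, zero at the start; "ft_torque": the same for the moment, N m; "grip_width": finger opening in mm.
Only numpy, scipy, OpenCV 4.12 (cv2) and the standard library are available. Lean on these libraries where they do the work, as an engineer would, in place of code of your own. Each camera call takes 0.05 s, during which the arm holds its last target.

## Working session

There is one attempt and no reset: what is moved stays moved. The work goes in short steps, Python scripts to look and compute and a shell command to move; the robot and the scene stay as the last step left them, time stands still between calls to the robot, and variables do not carry over. Pictures are saved under pics/ and viewed, and the job is handed in when it is done.

```bash
ls; mkdir -p pics
cat > h.py <<'E'
import numpy as np, cv2, pickle
from plant import monitor, optics, order
def grab(name,tag):
    d=optics.get_image(name); pickle.dump(d,open(f'pics/{tag}.pkl','wb'))
    cv2.imwrite(f'pics/{tag}.png',d['frame'][...,::-1]); return d
def load(tag): return pickle.load(open(f'pics/{tag}.pkl','rb'))
def K(d): return np.array([[d['fx'],0,d['cx']],[0,d['fy'],d['cy']],[0,0,1.]])
def rays(d,uv):
    return cv2.undistortPoints(np.array(uv,float).reshape(-1,1,2),K(d),np.array(d['distortion'],float)).reshape(-1,2)
def atz(d,uv,z):
    r=rays(d,uv); T=np.array(d['world_to_cam']); Ti=np.linalg.inv(T); o=Ti[:3,3]
    v=np.c_[r,np.ones(len(r))]@Ti[:3,:3].T
    return o+v*((z-o[2])/v[:,2])[:,None]
def cloud(d):
    T=np.array(d['world_to_cam']); Ti=np.linalg.inv(T)
    v,u=np.mgrid[:480,:640]; r=rays(d,np.stack([u.ravel(),v.ravel()],1))
    z=d['depth'].ravel(); P=np.c_[r*z[:,None],z]
    return (P@Ti[:3,:3].T+Ti[:3,3]).reshape(480,640,3), d['depth']>0
def proj(d,P):
    T=np.array(d['world_to_cam']); p=np.array(P,float).reshape(-1,3)@T[:3,:3].T+T[:3,3]
    return cv2.projectPoints(p,np.zeros(3),np.zeros(3),K(d),np.array(d['distortion'],float))[0].reshape(-1,2)
E
python3 - <<'E'
from h import *
s=monitor.sense(); print(s)
for n in ['scene','top','wrist']:
    d=grab(n,n+'0'); print(n,d['fx'],d['distortion'],np.round(np.linalg.inv(d['world_to_cam']),2).tolist())
E
```

```text
pics
{'time_s': 0.0, 'qpos': array([ 1.22499227,  0.46841785, -0.01162916,  1.60360827,  0.00602028,
        1.07139076, -0.05631154]), 'joint_velocities': array([ 0.00047582,  0.00057804, -0.00069917,  0.00125772, -0.00126451,
       -0.00022941, -0.00020498]), 'joint_torque': array([ 7.84050644e-05, -5.32390702e+01,  2.15406617e-02, -2.51304299e+01,
        1.14369881e-02,  7.89061887e-03,  8.05394791e-06]), 'eef_pos': array([ 193.62086097, -619.94832377,  247.31827676]), 'eef_rot': array([-2.53026935e+00,  1.86047109e+00,  2.37939207e-03]), 'wrist_force': array([ 1.01006834, -0.18072897, -0.46573644]), 'ft_torque': array([0.03442534, 0.04816502, 0.04761536]), 'grip_width': 85.52496768001532}
scene 459.6003485123583 [-0.12096289  0.          0.          0.          0.        ] [[0.89, 0.27, -0.36, 1000.24], [0.45, -0.54, 0.71, -735.87], [0.0, -0.8, -0.6, 757.27], [0.0, 0.0, 0.0, 1.0]]
top 440.89192282568683 [0.01678431 0.         0.         0.         0.        ] [[0.16, -0.96, 0.21, 433.76], [-0.99, -0.16, 0.04, 2.5], [-0.0, -0.21, -0.98, 1017.63], [0.0, 0.0, 0.0, 1.0]]
wrist 415.24629419773134 [0.01641838 0.         0.         0.         0.        ] [[0.3, -0.91, -0.28, 264.29], [-0.95, -0.29, -0.09, -598.53], [-0.0, 0.29, -0.96, 373.06], [0.0, 0.0, 0.0, 1.0]]
```

View pics/scene0.png

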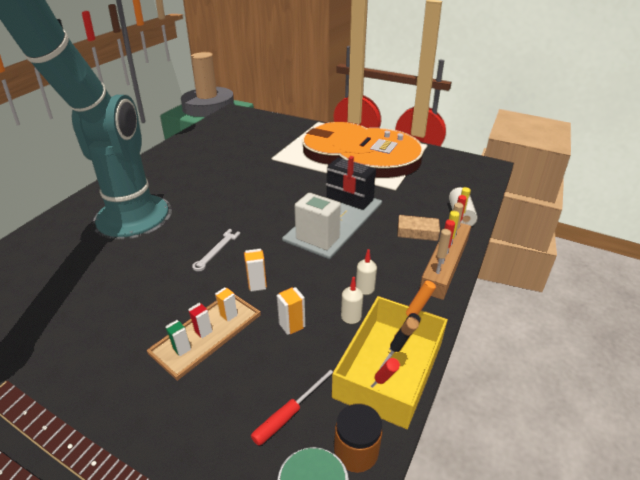

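View pics/top0.png

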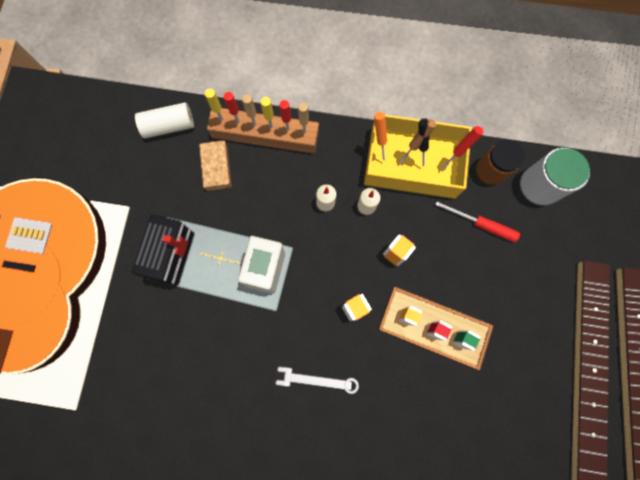

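View pics/wrist0.png

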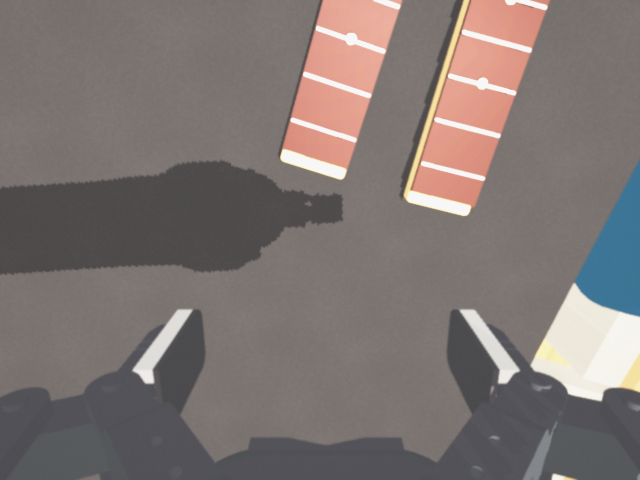

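The scene view shows the checker at (335,205) and the tray at (205,335). The amber candidates in the top view are the cell in the tray at (413,315), and free-standing blocks at (357,307) and (400,250). The tray one fits, being the smallest and in the tray row; I'll confirm that with crops and sizes.

Run:
```python
from h import *
d=load('top0')
f=d['frame'][...,::-1]
a=cv2.resize(f[225:375,335:500],None,fx=4,fy=4,interpolation=cv2.INTER_CUBIC)
b=cv2.resize(f[200:320,125:300],None,fx=4,fy=4,interpolation=cv2.INTER_CUBIC)
cv2.imwrite('pics/a.png',a);cv2.imwrite('pics/b.png',b)
P,ok=cloud(d)
for n,(u,v) in dict(amb=(413,315),c2=(357,303),c3=(402,243),ch=(441,330),gr=(469,340),cross=(220,258),gA=(326,195),gB=(369,200),sens=(262,262),lamp=(160,262)).items():
    print(n,np.round(np.median(P[v-1:v+2,u-1:u+2].reshape(-1,3),0),1))
```

```text
amb [ 499.1 -197.1   69.2]
c2 [503.5 -75.6  88.9]
c3 [ 644.9 -153.    89.3]
ch [ 477.6 -258.5   70.5]
gr [ 466.8 -317.8   70.4]
cross [561.  244.6  12.1]
gA [726.6  24.3  83.3]
gB [731.4 -71.2  80.8]
sens [551.6 130.1 127.9]
lamp [518.9 335.7 126.2]
```

View pics/a.png

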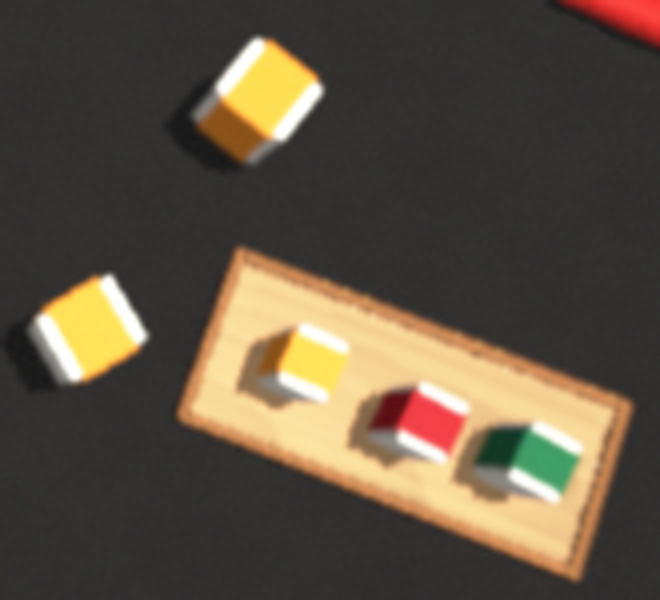

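View pics/b.png

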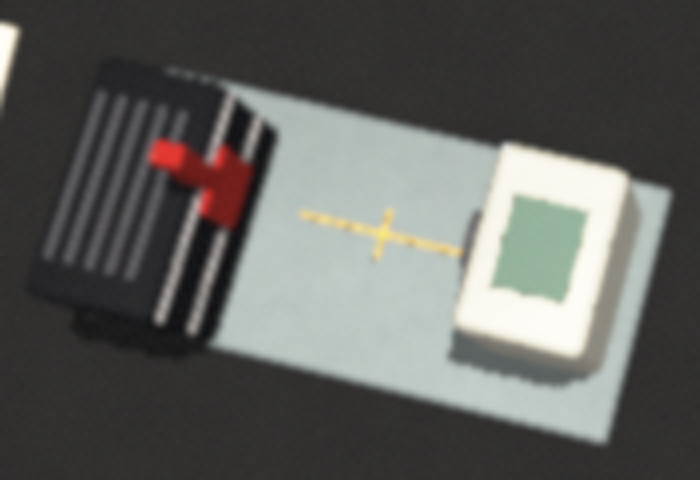

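Tray amber cell's top is at z≈70 mm (6+64), while the other two tops are at ≈89, so the tray cell is the smallest and is the one meant. Next, the precise poses.

```bash
cat >> h.py <<'E'
from scipy.spatial.transform import Rotation as Rn
def st():
    s=monitor.sense(); R=Rn.from_rotvec(s['eef_rot']).as_matrix()
    return s,R,np.array(s['eef_pos'])
def rel(target,jawdir_deg):
    """shift in tool cm and yaw in 5deg units to TCP target (mm), tool x along world angle (mod 180)"""
    s,R,p=st(); t=R.T@(np.array(target)-p)
    cur=np.degrees(np.arctan2(R[1,0],R[0,0])); dw=(jawdir_deg-cur+90)%180-90
    print('t',round(s['time_s'],2),'TCP',p.round(1),'jaw',round(cur,1),'rows x y z cm',(t/10).round(2),'yaw units',round(-dw/5,2),'F',np.round(s['wrist_force'],1),'grip',round(s['grip_width'],1))
E
python3 - <<'E'
from h import *
d=load('top0')
C=lambda pts:[(u/4+125-.375,v/4+200-.375) for u,v in pts]
b=atz(d,C([(672,190),(607,443),(383,235),(302,213),(462,252)]),12); print('base corners, cross',b.round(1).tolist())
x=b[0]-b[1]; print('len x',np.linalg.norm(x),'ang x',np.degrees(np.arctan2(x[1],x[0])))
y=b[3]-b[4]; print('ang y-90',np.degrees(np.arctan2(y[1],y[0]))-90)
s=atz(d,C([(505,143),(630,170),(585,360),(458,330)]),125); print('sensor',s.round(1).tolist())
for a,e in ((0,3),(1,2)):
    v=s[a]-s[e]; print(np.linalg.norm(v),np.degrees(np.arctan2(v[1],v[0])))
print('tab top',atz(d,C([(168,155),(150,152),(160,172),(187,158)]),175).round(1).tolist())
P,ok=cloud(d)
f=d['frame'].astype(int)
m=(P[...,2]>140)&(f[...,0]>1.8*f[...,1])&(P[...,1]>200); q=P[m]; print('tab pts',m.sum(),q.min(0),q.max(0),np.median(q,0))
for n,(u,v) in dict(amb=(413,315),ch=(441,330),gr=(469,340)).items():
    w=np.zeros((480,640),bool); w[v-16:v+16,u-16:u+16]=1
    q=P[w&(P[...,2]>66)&(P[...,2]<75)][:,:2].astype(np.float32)
    print(n,len(q),cv2.minAreaRect(q),q.mean(0))
A=lambda pts:[(u/4+335-.375,v/4+225-.375) for u,v in pts]
print('tray corners',atz(d,A([(240,250),(632,403),(578,578),(182,415)]),12).round(1).tolist())
c=atz(d,A([(303,324),(349,353),(326,403),(279,381)]),70);print('amber corners',c.round(1).tolist(),c.mean(0))
for i,j in ((0,1),(3,2),(0,3),(1,2)): v=c[i]-c[j];print(np.linalg.norm(v[:2]).round(1),np.degrees(np.arctan2(v[1],v[0])).round(1))
rel((0,0,0),0)
E
```

```text
base corners, cross [[612.6, 83.1, 12.0], [464.1, 94.6, 12.0], [560.1, 243.2, 12.0], [565.3, 292.0, 12.0], [557.6, 196.3, 12.0]]
len x 148.89286684696137 ang x -4.4506353202034425
ang y-90 -4.582967218969543
sensor [[603.1, 163.6, 125.0], [599.4, 97.2, 125.0], [499.6, 102.6, 125.0], [504.2, 168.7, 125.0]]
99.0266795491628 -2.9690009620000177
99.95911518073291 -3.0685557359680713
tab top [[561.7, 315.6, 175.0], [561.7, 324.6, 175.0], [552.8, 317.5, 175.0], [561.7, 306.1, 175.0]]
tab pts 227 [556.61901326 248.64316822 140.00406109] [893.20649299 323.65666483 178.80681428] [874.46962761 264.40682322 168.03624225]
amb 233 ((498.4614562988281, -196.78765869140625), (31.02229881286621, 33.966278076171875), 75.06334686279297) [ 497.868   -196.45238]
ch 228 ((477.0328369140625, -261.6123962402344), (29.95865821838379, 32.19651794433594), 71.71102142333984) [ 476.8651  -261.29858]
gr 229 ((466.9831237792969, -321.1711120605469), (31.0357723236084, 32.27967071533203), 68.93951416015625) [ 466.62466 -320.52856]
tray corners [[558.3, -161.5, 12.0], [508.9, -386.4, 12.0], [410.8, -364.2, 12.0], [462.1, -140.7, 12.0]]
amber corners [[517.6, -189.7, 70.0], [506.4, -215.3, 70.0], [478.8, -206.2, 70.0], [486.1, -180.5, 70.0]] [ 497.21636025 -197.92471633   70.        ]
28.0 66.5
26.6 74.1
32.8 -16.1
29.2 -18.3
t 0.15 TCP [ 193.6 -620.1  247.5] jaw -72.7 rows x y z cm [-64.92  -0.    24.84] yaw units -14.53 F [ 0.8 -0.9  0.5] grip 85.1
```

Run:
```python
from h import *
rel((480,-200,255),-40)
rel((563,316,255),-4)
# scene check of the tab
d=load('scene0'); P,ok=cloud(d); f=d['frame'].astype(int)
w=np.zeros((480,640),bool); w[140:210,325:385]=1
m=w&(f[...,0]>2*f[...,1])&(f[...,0]>2*f[...,2])&(P[...,2]>130)&(P[...,2]<180); q=P[m]; print(m.sum(),q.min(0),q.max(0),q.mean(0))
print(proj(d,[(563,316,175),(563,316,125),(560,243,12)]))
cv2.imwrite('pics/sc.png',cv2.resize(d['frame'][140:260,280:400,::-1],None,fx=5,fy=5,interpolation=cv2.INTER_CUBIC))
```

```text
t 0.15 TCP [ 193.6 -620.1  247.5] jaw -72.7 rows x y z cm [-31.56 -39.86  -0.71] yaw units -6.53 F [ 0.8 -0.9  0.5] grip 85.1
t 0.15 TCP [ 193.6 -620.1  247.5] jaw -72.7 rows x y z cm [-78.34 -63.16  -0.65] yaw units -13.73 F [ 0.8 -0.9  0.5] grip 85.1
83 [558.08082386 302.10969993 130.16223889] [571.24105194 322.0221343  175.82797942] [565.83986103 309.66404153 154.27923561]
[[350.4557978  156.01959062]
 [349.77959842 171.97927802]
 [336.92405118 217.93912578]]
```

View pics/sc.png

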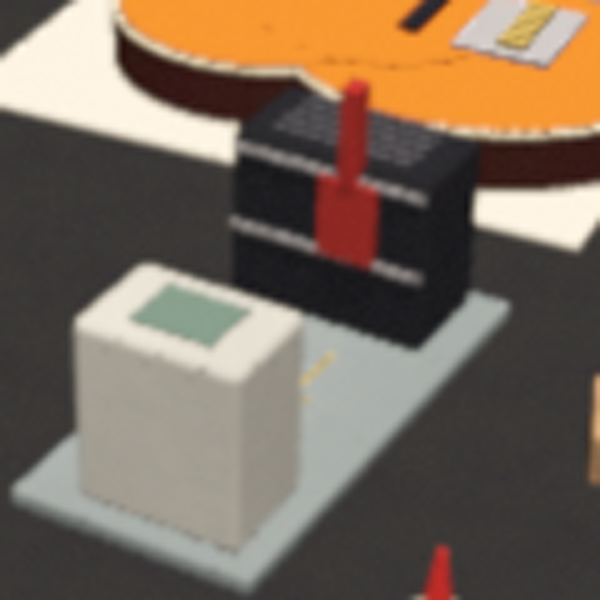

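The scene crop shows the red tab at crop (352,130), standing on the lamp side. Both cameras put it at about (564,314). Moving over it.

```bash
python3 -m pendant '[{"x":-4,"y":-5,"z":-0.7,"yaw":-0.8},{"x":-8,"y":-10,"z":-0.7,"yaw":-1.6},{"x":-12,"y":-15,"z":-0.7,"yaw":-2.4},{"x":-16,"y":-20,"z":-0.7,"yaw":-3.2},{"x":-20,"y":-25,"z":-0.7,"yaw":-4.1},{"x":-24,"y":-30,"z":-0.7,"yaw":-5},{"x":-28,"y":-35,"z":-0.7,"yaw":-5.8},{"x":-31.6,"y":-40,"z":-0.7,"yaw":-6.5}]' 1 20
python3 - <<'E'
from h import *
rel((540,60,258),-15)
rel((564,314,258),-4)
E
```

```text
time_s: 0.82
eef_pos: [381.0, -342.7, 255.1]
eef_rot: [2.952, -1.074, -0.0]
wrist_force: [1.3, -0.9, 0.7]
grip_width: 85.3
t 0.82 TCP [ 381.  -342.7  255.1] jaw -40.0 rows x y z cm [-13.69 -41.08  -0.3 ] yaw units -4.99 F [ 1.3 -0.9  0.7] grip 85.3
t 0.82 TCP [ 381.  -342.7  255.1] jaw -40.0 rows x y z cm [-28.17 -62.08  -0.3 ] yaw units -7.19 F [ 1.3 -0.9  0.7] grip 85.3
```

```bash
python3 -m pendant '[{"x":-1.5,"y":-3.5,"z":-0.3,"yaw":-0.6},{"x":-3,"y":-7,"z":-0.3,"yaw":-1.3},{"x":-4.5,"y":-10.5,"z":-0.3,"yaw":-2},{"x":-6,"y":-14,"z":-0.3,"yaw":-2.7},{"x":-7.5,"y":-17.5,"z":-0.3,"yaw":-3.4},{"x":-9,"y":-21,"z":-0.3,"yaw":-4},{"x":-11,"y":-24.5,"z":-0.3,"yaw":-4.6},{"x":-12.5,"y":-28,"z":-0.3,"yaw":-5.2}]'
python3 - <<'E'
from h import *
rel((564,314,258),-4)
E
```

```text
time_s: 1.48
eef_pos: [465.1, -47.9, 258.1]
eef_rot: [3.118, -0.383, -0.0]
wrist_force: [0.5, 0.1, -0.5]
grip_width: 85.6
t 1.48 TCP [465.1 -47.9 258.1] jaw -14.0 rows x y z cm [  0.85 -37.51  -0.  ] yaw units -2.0 F [ 0.5  0.1 -0.5] grip 85.6
```

```bash
python3 -m pendant '[{"x":0.1,"y":-4,"z":0,"yaw":-0.3},{"x":0.2,"y":-8,"z":0,"yaw":-0.6},{"x":0.3,"y":-12,"z":0,"yaw":-0.9},{"x":0.4,"y":-16,"z":0,"yaw":-1.2},{"x":0.5,"y":-20,"z":0,"yaw":-1.5},{"x":0.6,"y":-24,"z":0,"yaw":-1.8},{"x":0.7,"y":-28,"z":0,"yaw":-2},{"x":0.7,"y":-31,"z":0,"yaw":-2}]'
python3 - <<'E'
from h import *
d=grab('wrist','w1')
rel((564,314,258),-4)
E
```

```text
time_s: 2.15
eef_pos: [548.1, 252.3, 257.8]
eef_rot: [-3.138, 0.11, 0.001]
wrist_force: [-0.9, 0.2, 0.7]
grip_width: 85.4
t 2.2 TCP [547.7 258.3 258. ] jaw -3.7 rows x y z cm [ 1.26 -5.66  0.04] yaw units 0.06 F [0.8 4.7 3. ] grip 85.5
```

View pics/w1.png

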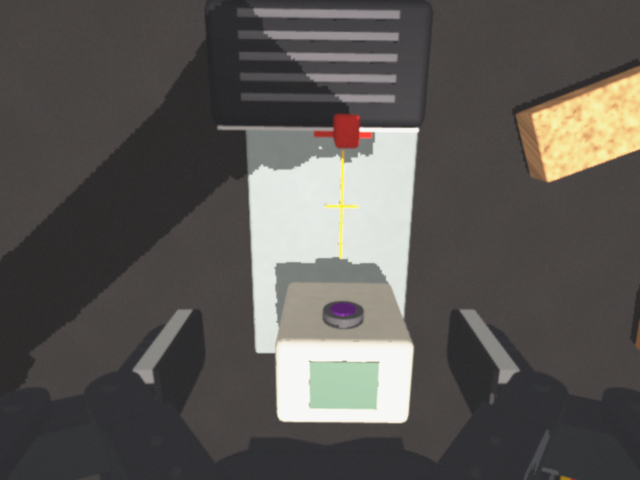

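The wrist view shows the cross at (341,206), the tab top at (346,122) and the sensor at (344,350), squarely aligned.

Run:
```python
from h import *
d=load('w1')
f=d['frame'][...,::-1]; cv2.imwrite('pics/w1c.png',cv2.resize(f[90:270,230:450],None,fx=3.5,fy=3.2,interpolation=cv2.INTER_CUBIC))
print('cross',atz(d,[(341,206),(342.5,152),(340.5,258)],12).round(1).tolist())
print('tab',atz(d,[(346.5,116),(346.5,146),(346,131)],175).round(1).tolist())
s=atz(d,[(283,344),(408,344)],125);print('sens',s.round(1).tolist())
l=atz(d,[(218,128),(418,130)],125);print('lamp edge',l.round(1).tolist())
b=atz(d,[(258,352),(249,160),(415,160)],12);print('base edge',b.round(1).tolist())
for v in (s[1]-s[0],l[1]-l[0],b[2]-b[1]): print(np.degrees(np.arctan2(v[1],v[0])),np.linalg.norm(v))
v=b[1]-b[0];print(np.degrees(np.arctan2(v[1],v[0]))-90)
P,ok=cloud(d)
q=P[112:150,334:359].reshape(-1,3);q=q[(q[:,2]>165)&(q[:,2]<185)];print(len(q),q.min(0),q.max(0),q.mean(0))
```

```text
cross [[561.4, 242.4, 12.0], [565.5, 290.8, 12.0], [557.9, 192.2, 12.0]]
tab [[563.0, 322.9, 175.0], [562.3, 308.8, 175.0], [562.4, 315.9, 175.0]]
sens [[512.3, 171.5, 125.0], [600.1, 165.4, 125.0]]
lamp edge [[487.9, 320.6, 125.0], [607.9, 311.1, 125.0]]
base edge [[468.1, 96.7, 12.0], [482.7, 289.5, 12.0], [629.0, 279.3, 12.0]]
-3.9499485741956106 87.98181959291814
-4.534780208676537 120.3364053517295
-3.9932889527143662 146.7113856088713
-4.317288532802593
801 [556.37498297 307.45777145 165.02348583] [568.57285048 323.61986517 177.31003306] [562.60447326 315.64990806 175.26568653]
```

View pics/w1c.png

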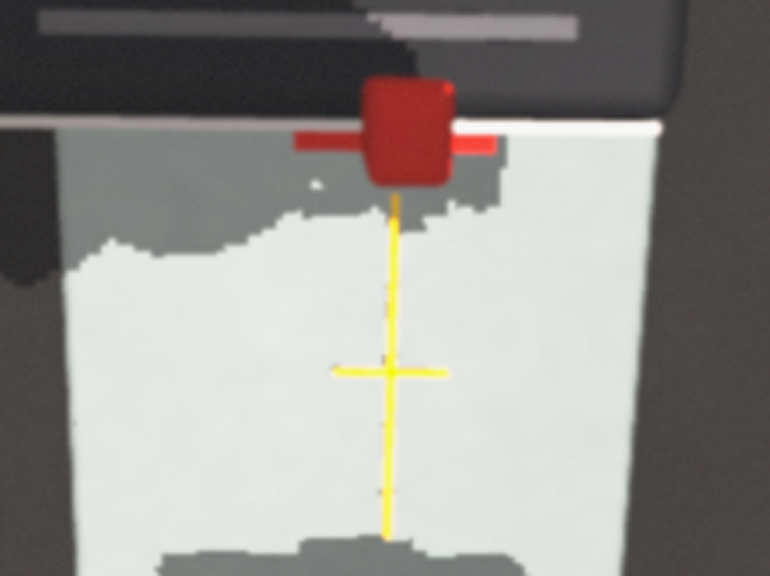

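Run:
```python
from h import *
rel((562.7,315.5,150),-4.3)
```

```text
t 2.2 TCP [547.7 258.3 258. ] jaw -3.7 rows x y z cm [ 1.13 -5.73 10.84] yaw units 0.12 F [0.8 4.7 3. ] grip 85.5
```

```bash
python3 -m pendant '[{"x":0.6,"y":-3,"z":0,"yaw":0.1},{"x":1.1,"y":-6,"z":1,"yaw":0.1},{"x":1.1,"y":-6,"z":2,"yaw":0.1},{"x":1.1,"y":-6,"z":4,"yaw":0.1},{"x":1.1,"y":-6,"z":5,"yaw":0.1},{"x":1.1,"y":-6,"z":5,"yaw":0.1}]'
python3 - <<'E'
from h import *
rel((562.7,315.5,150),-4.3)
E
```

```text
time_s: 2.7
eef_pos: [562.1, 306.0, 204.8]
eef_rot: [3.135, -0.128, -0.008]
wrist_force: [0.1, -0.3, -0.6]
grip_width: 85.5
t 2.7 TCP [562.1 306.  204.8] jaw -4.7 rows x y z cm [ 0.01 -0.97  5.48] yaw units -0.08 F [ 0.1 -0.3 -0.6] grip 85.5
```

```bash
python3 -m pendant '[{"x":0,"y":-1,"z":0},{"x":0,"y":-1,"z":1.5},{"x":0,"y":-1,"z":3},{"x":0,"y":-1,"z":4.5},{"x":0,"y":-1,"z":5.4},{"x":0,"y":-1,"z":5.4},{"x":0,"y":-1,"z":5.4}]'
python3 -m pendant '[{"x":0},{"x":0},{"x":0},{"x":0},{"x":0},{"x":0},{"x":0},{"x":0}]' -1 25
python3 - <<'E'
from h import *
rel((562.7,315.5,150),-4.3)
d=grab('wrist','w2')
E
```

```text
t 2.7 TCP [562.1 306.  204.8] jaw -4.7 rows x y z cm [ 0.01 -0.97  5.48] yaw units -0.08 F [ 0.1 -0.3 -0.6] grip 85.5schema error: expected keys x, y, z, yaw
schema error: expected keys x, y, z, yaw
```

View pics/w2.png

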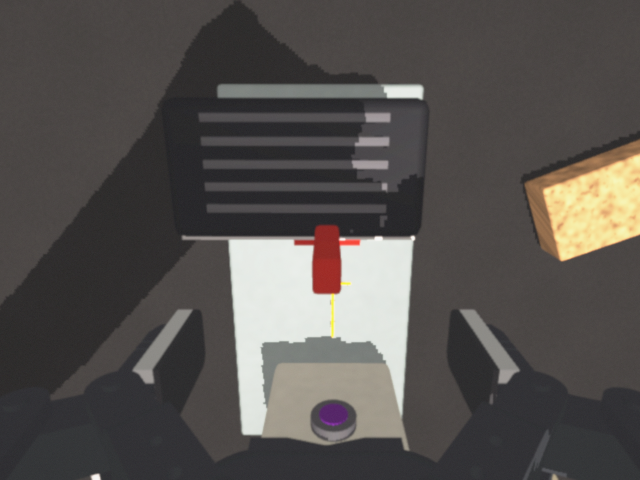

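All four keys are required in each row. The tab is central between the jaws (top at (327,275)). Resending.

```bash
python3 -m pendant '[{"x":0,"y":-1,"z":0,"yaw":0},{"x":0,"y":-1,"z":1.5,"yaw":0},{"x":0,"y":-1,"z":3,"yaw":0},{"x":0,"y":-1,"z":4.5,"yaw":0},{"x":0,"y":-1,"z":5.4,"yaw":0},{"x":0,"y":-1,"z":5.4,"yaw":0},{"x":0,"y":-1,"z":5.4,"yaw":0}]'
python3 -m pendant '[{"x":0,"y":0,"z":0,"yaw":0},{"x":0,"y":0,"z":0,"yaw":0},{"x":0,"y":0,"z":0,"yaw":0},{"x":0,"y":0,"z":0,"yaw":0},{"x":0,"y":0,"z":0,"yaw":0},{"x":0,"y":0,"z":0,"yaw":0},{"x":0,"y":0,"z":0,"yaw":0},{"x":0,"y":0,"z":0,"yaw":0}]' -1 25
python3 - <<'E'
from h import *
rel((562.7,315.5,150),-4.3)
E
```

```text
time_s: 3.33
eef_pos: [564.5, 318.3, 154.7]
eef_rot: [-3.138, 0.128, -0.001]
wrist_force: [-0.5, -0.3, 0.4]
grip_width: 85.3
time_s: 4.0
eef_pos: [564.3, 317.9, 154.3]
eef_rot: [3.139, -0.128, 0.0]
wrist_force: [-0.6, -0.3, 2.0]
grip_width: 11.5
t 4.0 TCP [564.3 317.9 154.3] jaw -4.7 rows x y z cm [-0.14  0.25  0.43] yaw units -0.07 F [-0.6 -0.3  2. ] grip 11.5
```

```bash
python3 -m pendant '[{"x":-0.6,"y":0,"z":0,"yaw":0},{"x":-1.2,"y":0,"z":0,"yaw":0},{"x":-1.8,"y":0,"z":0,"yaw":0},{"x":-2.4,"y":0,"z":0,"yaw":0},{"x":-3,"y":0,"z":0,"yaw":0},{"x":-3.6,"y":0,"z":0,"yaw":0},{"x":-4.1,"y":0,"z":0,"yaw":0},{"x":-4.4,"y":0,"z":0,"yaw":0}]'
python3 -m pendant '[{"x":-0.1,"y":0,"z":0,"yaw":0},{"x":-0.2,"y":0,"z":0,"yaw":0},{"x":-0.2,"y":0,"z":0,"yaw":0},{"x":-0.2,"y":0,"z":0,"yaw":0}]'
python3 - <<'E'
from h import *
rel((562.7,315.5,150),-4.3)
E
```

```text
time_s: 4.67
eef_pos: [522.5, 321.3, 154.4]
eef_rot: [-3.138, 0.128, -0.008]
wrist_force: [15.6, 1.5, -4.9]
grip_width: 11.4
time_s: 5.0
eef_pos: [522.5, 321.2, 154.4]
eef_rot: [-3.136, 0.13, -0.011]
wrist_force: [13.7, 2.2, -4.2]
grip_width: 11.5
t 5.0 TCP [522.5 321.2 154.4] jaw -4.8 rows x y z cm [4.05 0.24 0.47] yaw units -0.09 F [13.7  2.2 -4.2] grip 11.5
```

```bash
python3 -m pendant '[{"x":0,"y":0,"z":0,"yaw":0},{"x":0,"y":0,"z":0,"yaw":0},{"x":0,"y":0,"z":0,"yaw":0},{"x":0,"y":0,"z":0,"yaw":0},{"x":0,"y":0,"z":-1,"yaw":0},{"x":0,"y":0,"z":-3,"yaw":0},{"x":0,"y":0,"z":-6,"yaw":0},{"x":0,"y":0,"z":-9,"yaw":0}]' 1 20
python3 - <<'E'
from h import *
d=grab('wrist','w3')
q=atz(d,[(0,0)],175)
P,ok=cloud(d); f=d['frame'].astype(int)
m=(f[...,0]>2*f[...,1])&(f[...,0]>2*f[...,2])&(P[...,2]>170)&(P[...,2]<180)&(P[...,0]<600); print(m.sum(),P[m].mean(0),P[m].min(0),P[m].max(0))
rel((500,-197,250),-16)
E
```

```text
time_s: 5.67
eef_pos: [517.5, 321.5, 245.0]
eef_rot: [3.138, -0.126, -0.003]
wrist_force: [0.0, 0.9, -0.4]
grip_width: 85.2
650 [522.73618122 320.28277578 175.18365922] [516.87941513 311.77376025 170.01857916] [528.35311672 327.40774556 177.23654306]
t 5.72 TCP [520.  324.  252.2] jaw -4.6 rows x y z cm [ 2.200e+00  5.209e+01 -5.000e-02] yaw units 2.28 F [2.  2.4 4.1] grip 85.6
```

View pics/w3.png

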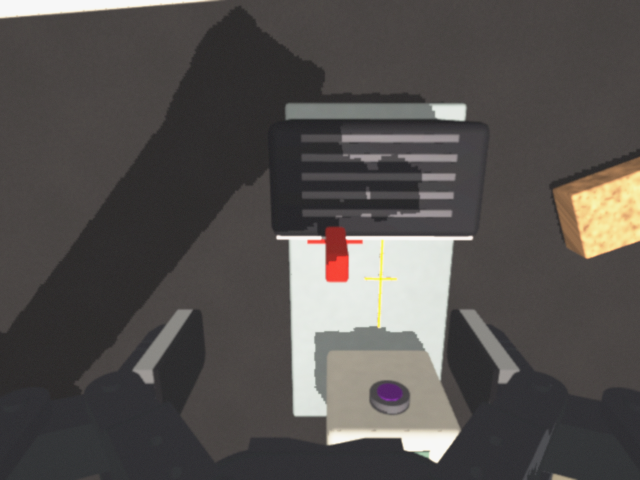

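Shutter plate centre, scaled against the housing edge (277–472 px), sits at x ≈ −46 mm (it was at ≈ −4), and the slide stopped under 14 N. So it's fully open. Next, the tray.

```bash
python3 -m pendant '[{"x":0.1,"y":2,"z":0,"yaw":0.3},{"x":0.3,"y":6,"z":0,"yaw":0.6},{"x":0.5,"y":10,"z":0,"yaw":1},{"x":0.8,"y":14,"z":0,"yaw":1.3},{"x":1,"y":18,"z":0,"yaw":1.6},{"x":1.2,"y":22,"z":0,"yaw":2},{"x":1.4,"y":26,"z":0,"yaw":2.3},{"x":1.6,"y":30,"z":0,"yaw":2.3}]'
python3 - <<'E'
from h import *
rel((490,-240,235),-16)
E
```

```text
time_s: 6.38
eef_pos: [509.5, 19.7, 244.8]
eef_rot: [3.11, -0.442, 0.001]
wrist_force: [0.4, 0.5, 0.1]
grip_width: 85.4
t 6.38 TCP [509.5  19.7 244.8] jaw -16.2 rows x y z cm [ 5.37 25.48  0.99] yaw units -0.04 F [0.4 0.5 0.1] grip 85.4
```

```bash
python3 -m pendant '[{"x":0.8,"y":3.9,"z":0.2,"yaw":0},{"x":1.6,"y":7.8,"z":0.4,"yaw":0},{"x":2.4,"y":11.7,"z":0.6,"yaw":0},{"x":3.2,"y":15.6,"z":0.8,"yaw":0},{"x":4,"y":19.5,"z":1,"yaw":0},{"x":4.8,"y":23,"z":1,"yaw":0},{"x":5.4,"y":25.5,"z":1,"yaw":0},{"x":5.4,"y":25.5,"z":1,"yaw":0}]'
python3 -m pendant '[{"x":0,"y":0,"z":0,"yaw":0},{"x":0,"y":0,"z":0,"yaw":0},{"x":0,"y":0,"z":0,"yaw":0}]'
python3 - <<'E'
from h import *
d=grab('wrist','w4')
rel((490,-240,235),-16)
E
```

```text
time_s: 7.05
eef_pos: [489.5, -245.3, 234.3]
eef_rot: [3.106, -0.455, 0.0]
wrist_force: [0.0, -0.7, -0.1]
grip_width: 85.5
time_s: 7.3
eef_pos: [491.3, -236.8, 234.4]
eef_rot: [-3.111, 0.437, -0.0]
wrist_force: [0.6, 0.2, -0.0]
grip_width: 85.5
t 7.35 TCP [ 491.3 -236.9  234.4] jaw -16.0 rows x y z cm [-0.04  0.34 -0.06] yaw units 0.0 F [0.1 0.8 0.4] grip 85.5
```

View pics/w4.png

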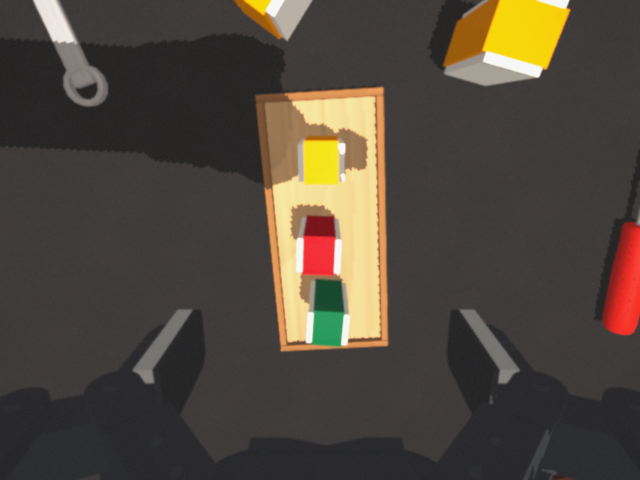

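Wrist view: amber at (322,160), cherry at (318,255), green at (328,320), and the larger amber blocks at (505,40) and (275,12). The row is lined up with the jaws.

Run:
```python
from h import *
d=load('w4'); f=d['frame'][...,::-1]
cv2.imwrite('pics/w4c.png',cv2.resize(f[125:200,280:370],None,fx=8,fy=8,interpolation=cv2.INTER_CUBIC))
P,ok=cloud(d)
w=np.zeros((480,640),bool);w[125:198,285:360]=1
m=w&(P[...,2]>66)&(P[...,2]<75); q=P[m][:,:2].astype(np.float32)
print(m.sum(),cv2.minAreaRect(q),q.mean(0))
```

```text
1950 ((498.75762939453125, -197.90631103515625), (29.765600204467773, 31.57128143310547), 74.10613250732422) [ 498.91583 -197.66373]
```

View pics/w4c.png

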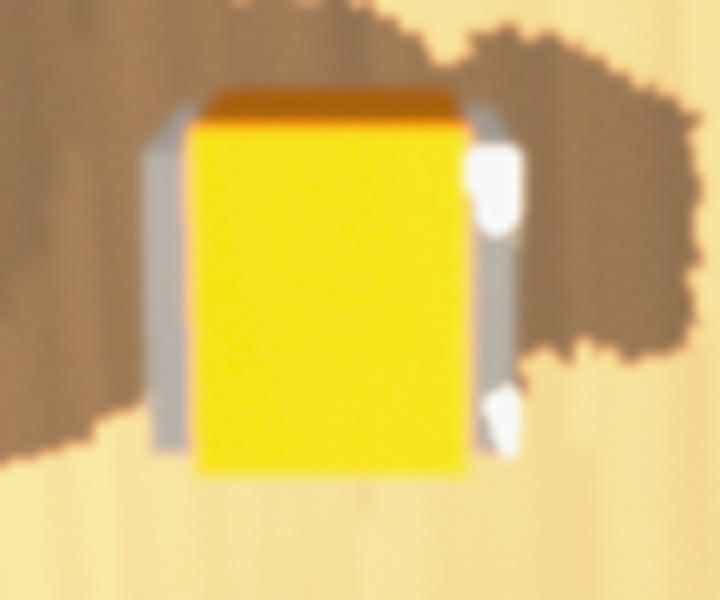

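```bash
python3 -m pendant '[{"x":0,"y":-1,"z":1,"yaw":0},{"x":-0.2,"y":-2.5,"z":3,"yaw":0},{"x":-0.3,"y":-4,"z":5,"yaw":0},{"x":-0.3,"y":-4,"z":7,"yaw":0},{"x":-0.3,"y":-4,"z":8.5,"yaw":0},{"x":-0.3,"y":-4,"z":9.5,"yaw":0},{"x":-0.3,"y":-4,"z":9.5,"yaw":0},{"x":-0.3,"y":-4,"z":9.5,"yaw":0}]'
python3 - <<'E'
from h import *
rel((498.8,-197.8,40),-15.9)
E
```

```text
time_s: 8.02
eef_pos: [499.4, -198.8, 139.2]
eef_rot: [-3.11, 0.44, 0.0]
wrist_force: [0.3, 0.2, 0.4]
grip_width: 85.3
t 8.02 TCP [ 499.4 -198.8  139.2] jaw -16.1 rows x y z cm [-0.08 -0.08  9.92] yaw units -0.04 F [0.3 0.2 0.4] grip 85.3
```

```bash
python3 -m pendant '[{"x":-0.1,"y":-0.1,"z":1.5,"yaw":0},{"x":-0.1,"y":-0.1,"z":3,"yaw":0},{"x":-0.1,"y":-0.1,"z":4.5,"yaw":0},{"x":-0.1,"y":-0.1,"z":6,"yaw":0},{"x":-0.1,"y":-0.1,"z":7.5,"yaw":0},{"x":-0.1,"y":-0.1,"z":9,"yaw":0},{"x":-0.1,"y":-0.1,"z":9.9,"yaw":0},{"x":-0.1,"y":-0.1,"z":9.9,"yaw":0}]'
python3 - <<'E'
from h import *
d=grab('wrist','w5')
rel((498.8,-197.8,40),-15.9)
E
```

```text
time_s: 8.68
eef_pos: [498.1, -198.1, 39.4]
eef_rot: [-3.11, 0.442, 0.002]
wrist_force: [-0.4, -0.3, -0.3]
grip_width: 85.5
t 8.73 TCP [ 498.6 -198.2   40.2] jaw -16.2 rows x y z cm [ 0.01 -0.04  0.02] yaw units -0.05 F [0.7 0.  0.2] grip 85.4
```

View pics/w5.png

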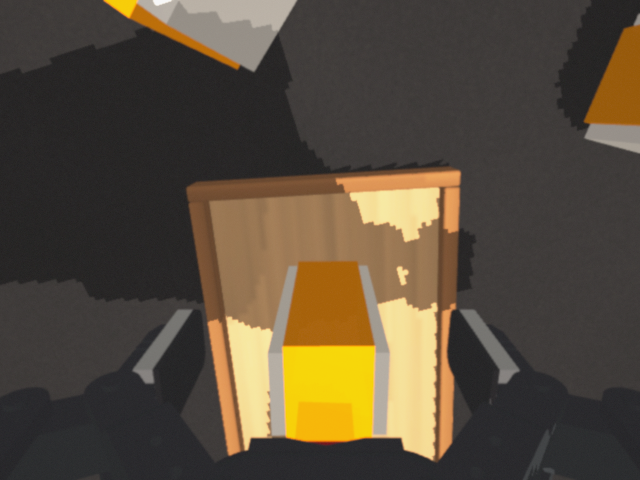

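The cell stands centred between the fingers (frosted sides at x≈275 and 382, fingers at 200 and 450). Closing.

```bash
python3 -m pendant '[{"x":0,"y":0,"z":0,"yaw":0},{"x":0,"y":0,"z":0,"yaw":0},{"x":0,"y":0,"z":0,"yaw":0},{"x":0,"y":0,"z":0,"yaw":0},{"x":0,"y":0,"z":0,"yaw":0},{"x":0,"y":0,"z":0,"yaw":0},{"x":0,"y":0,"z":0,"yaw":0},{"x":0,"y":0,"z":0,"yaw":0}]' -1 30
python3 -m pendant '[{"x":0,"y":0,"z":-0.3,"yaw":0},{"x":0,"y":0,"z":-1,"yaw":0},{"x":0,"y":0,"z":-2.5,"yaw":0},{"x":0,"y":0,"z":-4.5,"yaw":0},{"x":0,"y":0,"z":-6.5,"yaw":0},{"x":0,"y":0,"z":-8.5,"yaw":0},{"x":0,"y":0,"z":-10.5,"yaw":0},{"x":0,"y":0,"z":-12,"yaw":0}]'
python3 - <<'E'
from h import *
d=grab('wrist','w6')
rel((555,165,235),-4.2)
E
```

```text
time_s: 9.4
eef_pos: [498.9, -198.4, 40.7]
eef_rot: [3.11, -0.441, 0.001]
wrist_force: [-0.3, -0.3, 5.1]
grip_width: 31.4
time_s: 10.07
eef_pos: [498.7, -198.2, 162.0]
eef_rot: [3.11, -0.441, 0.002]
wrist_force: [-0.2, -0.2, -1.1]
grip_width: 31.6
t 10.12 TCP [ 500.2 -198.6  164.4] jaw -16.1 rows x y z cm [ -4.81 -36.44  -7.11] yaw units -2.39 F [ 0.8 -0.4 -0.1] grip 31.8
```

View pics/w6.png

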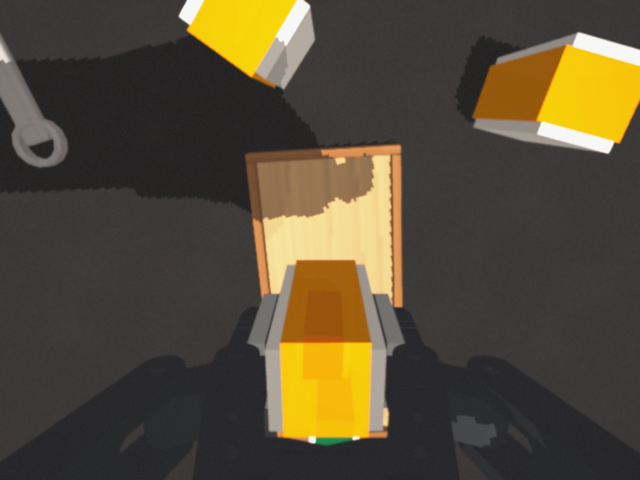

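Held by the frosted faces (width 31.6) and clear of the tray. Transferring high.

```bash
python3 -m pendant '[{"x":-0.1,"y":-1,"z":-1,"yaw":-0.1},{"x":-0.4,"y":-3,"z":-2.5,"yaw":-0.3},{"x":-0.8,"y":-6,"z":-4,"yaw":-0.6},{"x":-1.2,"y":-9,"z":-5.5,"yaw":-0.9},{"x":-1.6,"y":-12,"z":-7,"yaw":-1.2},{"x":-2,"y":-15,"z":-7,"yaw":-1.5},{"x":-2.4,"y":-18,"z":-7,"yaw":-1.8},{"x":-2.8,"y":-21,"z":-7,"yaw":-2.1}]'
python3 - <<'E'
from h import *
rel((561,242.7,235),-4.2)
E
```

```text
time_s: 10.78
eef_pos: [529.3, 13.6, 230.0]
eef_rot: [3.138, -0.151, -0.001]
wrist_force: [0.2, -0.6, -1.3]
grip_width: 32.1
t 10.78 TCP [529.3  13.6 230. ] jaw -5.5 rows x y z cm [  0.95 -23.11  -0.51] yaw units -0.27 F [ 0.2 -0.6 -1.3] grip 32.1
```

```bash
python3 -m pendant '[{"x":0.1,"y":-3.5,"z":-0.4,"yaw":0},{"x":0.3,"y":-7,"z":-0.4,"yaw":-0.1},{"x":0.5,"y":-10.5,"z":-0.4,"yaw":-0.1},{"x":0.7,"y":-14,"z":-0.4,"yaw":-0.1},{"x":0.8,"y":-17,"z":-0.4,"yaw":-0.1},{"x":0.9,"y":-20,"z":-0.4,"yaw":-0.2},{"x":0.9,"y":-22,"z":-0.4,"yaw":-0.2},{"x":0.9,"y":-23,"z":-0.4,"yaw":-0.2}]'
python3 -m pendant '[{"x":0,"y":0,"z":0,"yaw":0},{"x":0,"y":0,"z":0,"yaw":0},{"x":0,"y":0,"z":0,"yaw":0}]'
python3 - <<'E'
from h import *
d=grab('wrist','w7')
rel((561,242.7,92.5),-4.2)
d=grab('top','t7')
E
```

```text
time_s: 11.45
eef_pos: [559.9, 243.7, 233.4]
eef_rot: [-3.138, 0.119, 0.003]
wrist_force: [-0.7, -0.2, -0.9]
grip_width: 31.7
time_s: 11.7
eef_pos: [561.7, 237.3, 233.6]
eef_rot: [3.137, -0.131, -0.001]
wrist_force: [-0.5, 0.6, -1.2]
grip_width: 31.5
t 11.75 TCP [561.9 237.1 233.8] jaw -4.8 rows x y z cm [-0.13 -0.57 14.13] yaw units -0.12 F [ 0.2 -0.3 -1.3] grip 31.8
```

View pics/w7.png

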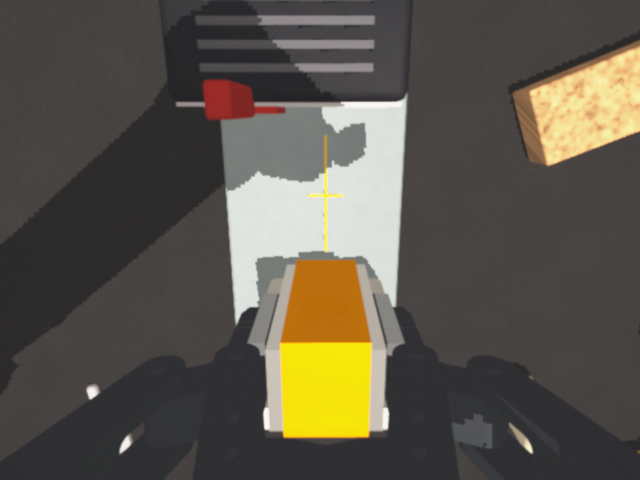

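The yellow cross at (325,196) is in line with the cell's middle (x≈326), and the tab sits at (228,98), out of the way. Descending.

```bash
python3 -m pendant '[{"x":-0.1,"y":-0.5,"z":0.8,"yaw":0},{"x":-0.1,"y":-0.5,"z":2.5,"yaw":-0.1},{"x":-0.1,"y":-0.5,"z":4.5,"yaw":-0.1},{"x":-0.1,"y":-0.5,"z":6.5,"yaw":-0.1},{"x":-0.1,"y":-0.5,"z":8.5,"yaw":-0.1},{"x":-0.1,"y":-0.5,"z":10,"yaw":-0.1},{"x":-0.1,"y":-0.5,"z":11,"yaw":-0.1},{"x":-0.1,"y":-0.5,"z":11.5,"yaw":-0.1}]'
python3 -m pendant '[{"x":0,"y":0,"z":1,"yaw":0},{"x":0,"y":0,"z":2,"yaw":0},{"x":0,"y":0,"z":2.6,"yaw":0},{"x":0,"y":0,"z":2.6,"yaw":0},{"x":0,"y":0,"z":2.6,"yaw":0},{"x":0,"y":0,"z":2.6,"yaw":0}]'
python3 - <<'E'
from h import *
d=grab('wrist','w8')
rel((561,242.7,92.5),-4.2)
t=grab('top','t8'); s=grab('scene','s8')
cv2.imwrite('pics/s8c.png',cv2.resize(s['frame'][120:260,270:410,::-1],None,fx=4,fy=4,interpolation=cv2.INTER_CUBIC))
P,ok=cloud(d); f=d['frame'].astype(int)
m=(f[...,0]>200)&(f[...,1]>150)&(f[...,2]<80)&(P[...,2]>100)&(P[...,2]<140); q=P[m]; print('cell top wrist',m.sum(),q.mean(0),np.percentile(q,[2,98],axis=0))
print('cross',atz(d,[],12) if 0 else proj(d,[(561,242.7,12)]))
E
```

```text
time_s: 12.47
eef_pos: [560.4, 243.6, 117.2]
eef_rot: [3.138, -0.115, -0.004]
wrist_force: [0.3, 0.4, -0.4]
grip_width: 31.7
time_s: 12.97
eef_pos: [561.4, 244.7, 93.6]
eef_rot: [-3.139, 0.114, -0.001]
wrist_force: [-0.1, 0.3, -1.5]
grip_width: 31.7
t 13.02 TCP [561.4 244.7  93.7] jaw -4.2 rows x y z cm [-0.03  0.2   0.12] yaw units 0.01 F [ 0.1 -0.3 -0.3] grip 31.6
cell top wrist 8212 [561.28600434 245.86564841 122.76943378] [[549.85909232 230.82153702 121.7019171 ]
 [572.72182012 259.90856627 123.84002188]]
cross [[325.16442673 260.35820603]]
```

View pics/w8.png

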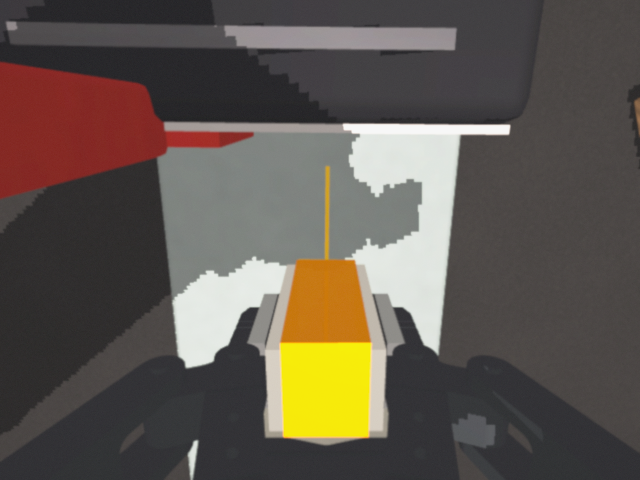

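View pics/s8c.png

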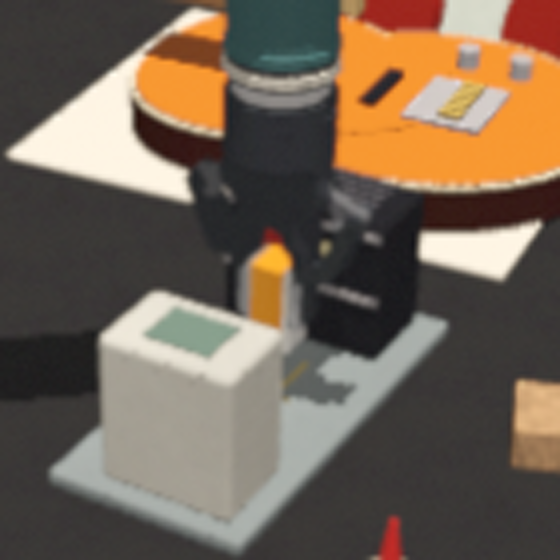

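Cell centre is at z ≈ 90.8, with x within 1 mm and y about 3 mm off, and the yellow line runs into the cell's middle. A short settle, one check of the other objects, then hand in.

```bash
python3 -m pendant '[{"x":0,"y":0,"z":0,"yaw":0},{"x":0,"y":0,"z":0,"yaw":0},{"x":0,"y":0,"z":0,"yaw":0},{"x":0,"y":0,"z":0,"yaw":0}]'
python3 - <<'E'
from h import *
rel((561,242.7,92.5),-4.2)
P,ok=cloud(load('t8')); P0,_=cloud(load('top0'))
for n,(u,v) in dict(ch=(441,330),gr=(469,340),gA=(326,195),gB=(369,200),ambtray=(413,315)).items():
    print(n,np.median(P0[v-1:v+2,u-1:u+2].reshape(-1,3),0).round(1),np.median(P[v-1:v+2,u-1:u+2].reshape(-1,3),0).round(1))
s=monitor.sense(); print(np.abs(s['joint_velocities']).max())
order.sign_off()
E
```

```text
time_s: 13.45
eef_pos: [561.1, 244.4, 93.2]
eef_rot: [-3.14, 0.114, -0.0]
wrist_force: [0.7, 0.2, -1.1]
grip_width: 31.5
t 13.45 TCP [561.1 244.4  93.2] jaw -4.2 rows x y z cm [0.   0.17 0.07] yaw units 0.01 F [ 0.7  0.2 -1.1] grip 31.5
ch [ 477.6 -258.5   70.5] [ 477.6 -258.4   70.4]
gr [ 466.8 -317.8   70.4] [ 466.9 -317.8   71.2]
gA [726.6  24.3  83.3] [726.7  24.2  84.7]
gB [731.4 -71.2  80.8] [730.8 -71.   82.9]
ambtray [ 499.1 -197.1   69.2] [ 503.6 -210.7    5.3]
0.0014994294355120898
the job is handed in; nothing more can be done
```

I slid the shutter open by its tab, picked the amber cell out of the tray by its frosted faces, and handed the job in at 13.5 s while holding it in the light path. The sign-off gives no verdict.

My last checks:
- **Shutter:** It hit its stop under about 14 N. Both tab and plate measured about −44 to −46 mm in the checker's x, against 45 mm for fully open. The tab itself moved only about 40–42 mm because the pictures put it about 4 mm along at the start. If that start was really 0, it is 40–42 mm open, still above the 38 mm needed.
- **Cell position:** The centre was at about z 91 mm, within 1 mm across the light and about 3 mm along it. The jaw angle of −4.2° matched the checker's.
- **Grip:** The fingers were 31.5 mm apart on the frosted faces, with the arm at rest. The fingers showed no sign of touching the clear faces.
- **Other objects:** The cherry and green cells and both glue bottles read the same in the top view as at the start, within 1–2 mm.

One move call was refused for missing row keys and did nothing. None of the checks failed.

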